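# Press the end plug home with the ratchet clamp, then let the clamp off

## Robot

A 6-joint arm with a two-finger parallel gripper is mounted at the origin on the work surface. World frame = base frame: x ahead of the robot, y to its left, z up, the work surface at z = 0. Lengths are in m, angles in rad, forces in N, time in s.
With the tool pointing down it reaches from about 0.425 to 0.95 m from the base axis. Payload 3.5 kg.
Tool frame: the origin (TCP) lies at the very end of the fingers, on their centre line; the grasp point (between the pads) lies 19 mm behind it; z points along the fingers, y is the direction in which the jaws open and shut (so a half turn about z gives the same grasp; the last joint's range is limited). The gripper opens to 85 mm and grips with 20 to 120 N. Pads are 22 mm wide; open, the fingers measure 114 mm over their backs; the gripper's body (76 mm by 85 mm) begins 54 mm behind the grasp point. The pads swing forward as they close: fully open they stand 13 mm farther back than shut.
Start: joints at [1.081, 0.286, 1.577, -0, 1.279, -0.15], TCP at [0.225, 0.636, 0.231] pointing down, gripper open.
Joint ranges: [-2.77, 2.77], [-0.9, 2.22], [0.21, 2.48], [-1.53, 4.67], [0.24, 2.81], [-2.84, 2.84]. Speed limits (rad/s): [2.79, 2.79, 3.14, 3.14, 3.14, 3.14].

## Interface

Orientations are given as a unit quaternion [x, y, z, w].
In Python, from plant import get_state, vision, ctrl, cut_out gives the robot as it stands.
- The arm moves only by the tool jog_arm, never from a script. Its argument "commands" is text: rows parted by semicolons, each of 6 numbers parted by spaces: the shift along the world's x, y, z in m, then the turn, a rotation vector about the world's x, y, z in rad. A call has 1 to 20 rows; each row is the pose to reach, as a shift and turn from the pose commanded when the call began; what a row does not reach only later rows make up. A row lasts 1/8 s, in which the tool goes at most 62.5 mm and 10.7 degrees, less where a joint would pass 70% of its speed; a pose out of reach is approached as far as the arm can. A call with a gripper value outside its range is refused whole. "gripper" is the opening in per cent of the stroke, from 0 (shut) to 100 (fully open), set as the call begins (left out, the last holds). The fingers move at their own pace and stop on an object; "grip_force" is the grip in N (left out, the last holds). Time passes only in rows, so rows that repeat a pose let the fingers close. It gives the time, the measured TCP pose, the force and the opening at its end, in the units of the state.
- get_state(): the state, without advancing time (a new reading comes with each control period).
- vision.read_camera(name): name is "scene" or "side" or "wrist"; returns a dict with "frame" (400x640x3 uint8, red, green, blue), "z_map" (400x640 float32, m along the optical axis (not along the pixel's ray), 0 where there is no reading), "fx", "fy", "cx", "cy" (pixels), "D" ([k1, k2, p1, p2, k3] as OpenCV has them; the pictures are not rectified), "R" (3x3) and "t" (3): a world point X has camera coordinates R X + t. Camera axes: x right, y down, z forward; pixel columns grow to the right and rows downward; lengths in m; the calibration is good to about 2 mm. A picture is of the moment at which its call begins.
- ctrl.sign_off(): hands the job in, once; it reports no verdict.
Trained networks look in the newest picture that a camera, given by its name, has taken for a name from the list of things; names that differ only in an ending like _2 or _b are one class to them, and where a whole thing is asked for, a point or a joint stands for the part that bears it (a point fixed in the world has none). Each returns a list of dicts, best first, with "conf" (0 to 1); they miss things now and then, are a little off and sometimes report something else, mostly with a low value. They report only what shows in the picture. A call takes as long as a camera call.
- cut_out(camera, query): "pixels" (400x640 bool, what is visible of it) and "box" ([centre column, centre row, width, height] in pixels, round what is visible of it).
The state is a dict: "time": time; "qpos": joint angles; "dq": joint speeds; "joint_efforts": joint torques, N m; "eef_pos": TCP position; "tcp_rot": TCP orientation; "contact_force": force on the tool from outside, world axes, zero at the start; "wrist_torque": the same for the moment, N m; "opening": opening from 0.0 (shut) to 1.0 (fully open).
Only numpy, scipy, OpenCV 4.12 (cv2) and the standard library are available. Lean on these libraries where they do the work, as an engineer would, in place of code of your own. Each camera call takes 0.05 s, during which the arm holds its last target.

## Task

Press the brass end plug into the pipe stub with the bench-mounted ratchet clamp: pump the orange trigger until the plug's rim sits fully home against the end of the pipe. Then press the yellow release button so that the jaw springs all the way back, and let go. Do not push the plug or the jaw by hand, and leave the brush, the flange ring and the tin where they are.

Things in the scene. Friction and masses are not known exactly. Their poses are not given: they have to be found in the camera images.
- clamp: one-hand ratchet bar clamp lying on its side on a grey base plate, fixed to the bench. Origin: on the bench under the middle of the housing; z up. Black housing with red band, 77 x 100 mm, top at 80 mm. Bar and jaw advance along the clamp's +y, bar axis 55 mm up. Base plate 8 mm thick, from -50 to +55 mm in x, -70 to +305 mm in y. All parts of clamp and pipe stay below 95 mm
- grip_mid (a point): middle of the clamp's fixed black pistol grip (18 mm thick, 36 to 70 mm above the bench), which points along the clamp's -x out to 125 mm from its origin. The trigger stands on its +y side, with a gap of about 34 mm between them; the space on the far (+y) side of the trigger is free down to the bench for at least 60 mm
- trigger (a joint): orange trigger: flat bar 90 x 10 mm, 30 mm tall (38 to 68 mm above the bench), on an upright pivot at the housing. 0 = rest; grows (rad) as it is pushed to the grip (clamp's -y), stop at 0.36; springs back. A stroke past 0.27 and back to 0 moves the jaw on one 6 mm tooth; a shorter one slips back. Takes 6 N, or 16 N when pushing the plug; goes hard part-way once the plug is home: stop at 25 N
- trigger_push (a point): push point on the outer (+y) face of the trigger, half-way up, 53 mm above the bench, 75 mm from the pivot; moves with the trigger, 27 mm over the full stroke (at least 20 mm needed for a tooth), nearly straight along the clamp's -y
- jaw (a joint): travel of the clamp's round black jaw pad (48 mm across) along the clamp's +y, m: 0 = fully back, up to 0.048; a ratchet holds it every 6 mm, a return spring pulls it back when the release is pressed
- jaw_face (a point): middle of the jaw pad's pressing face, 55 mm above the bench
- plug (a joint): how far the plug stands out from home, m: 0 = brass rim tight against the pipe end (its dark shank no longer visible), starts between 0.010 and 0.020; it is a tight fit and stays where it is pushed. Bringing it home takes about 4 to 8 full strokes
- plug_face (a point): middle of the outer face of the brass plug's rim (60 mm across, 6 mm thick), which looks to the jaw; 55 mm above the bench
- pipe_mouth (a point): middle of the open end of the steel pipe stub (60 mm outside, 130 mm long, lying along the clamp's y in two blue saddles on the base plate, fixed), 55 mm above the bench
- release (a joint): yellow round release button, 24 mm across, on top of the housing: 0 = up, grows in m as it is pressed straight down, 0.007 = bottom. Pressed by 3 mm or more (about 5 N; 8 N at the bottom) it frees the ratchet; hold it down about 1 s while the jaw springs back
- release_top (a point): middle of the button's top face, 92 mm above the bench, 20 mm to the clamp's +x from its origin
- brush: loose hand brush lying flat, bystander
- flange: loose steel flange ring, 90 mm outside, 52 mm bore, 14 mm high, lying flat, bystander; origin at the centre of its underside
- tin: loose green tin, 66 mm across, 75 mm high, standing, bystander; origin at the centre of its underside

How it is judged:
On the way:
1. the plug is home (within 2 mm) while the jaw is still forward (value of joint plug below 0.002 m and value of joint jaw above 0.012 m), for 0.1 s.
At the end, for the whole second after the job is handed in: The plug's rim is home against the pipe (within 2 mm), the jaw is fully back (within 3 mm) and still, trigger and release button are back at rest (value of joint plug below 0.002 m and value of joint jaw below 0.003 m and value of joint release below 0.0015 m and value of joint trigger below 0.03 rad and velocity of joint jaw between -0.01 and 0.01 m/s); the robot touches nothing.
It fails at once if the robot pushes the plug directly (contact force between any of the fingers, the arm and plug above 3 N).
It fails at once if the robot pushes the jaw directly (contact force between any of the fingers, the arm and jaw above 3 N).
It fails at once if a bystander (brush, flange ring or tin) is moved by more than 25 mm (distance of any of brush, flange, tin from where it was at the start of the episode above 0.025 m).
It also fails if it takes over 51 s, if anything falls off the work surface, if the arm or the gripper's body presses on something with over 40 N, if the wrist force passes 120 N, or if a joint passes its speed limit or range.

## Working session

There is one attempt and no reset: what is moved stays moved. The work goes in short steps, Python scripts to look and compute and a tool call to move; the robot and the scene stay as the last step left them, time stands still between calls to the robot, and variables do not carry over. Pictures are saved under pics/ and viewed, and the job is handed in when it is done.

Besides the shell and the picture viewer there is one more tool, called after "Emit:" as name(argument=value, ...), one argument or row to a line, values as JSON. jog_arm: Moves the arm, as the interface text tells. Its arguments: {"type":"object","properties":{"commands":{"type":"string"},"gripper":{"type":"number"},"grip_force":{"type":"number"}},"required":["commands"]}

```bash
mkdir -p pics; ls
cat > h.py <<'E'
import numpy as np,cv2
from plant import get_state, vision, ctrl, cut_out
def cam(n):
    return vision.read_camera(n)
def save(c,name):
    cv2.imwrite('pics/'+name,cv2.cvtColor(c['frame'],cv2.COLOR_RGB2BGR))
def world(c,u,v,z=None):
    """pixels->world through depth (median of mask)"""
    K=np.array([[c['fx'],0,c['cx']],[0,c['fy'],c['cy']],[0,0,1]])
    p=cv2.undistortPoints(np.array(np.stack([u,v],-1),float).reshape(-1,1,2),K,np.array(c['D'])).reshape(-1,2)
    d=c['z_map'][np.round(v).astype(int),np.round(u).astype(int)] if z is None else z
    X=np.c_[p*np.reshape(d,(-1,1)),np.ones(len(p))*d]
    return (X-c['t'])@np.array(c['R']), d
def plane(c,u,v,h):
    K=np.array([[c['fx'],0,c['cx']],[0,c['fy'],c['cy']],[0,0,1]])
    p=cv2.undistortPoints(np.array([[[u,v]]],float),K,np.array(c['D'])).reshape(2)
    R=np.array(c['R']);o=-R.T@c['t'];r=R.T@np.array([*p,1]);return o+r*(h-o[2])/r[2]
E
python3 - <<'E'
from h import *
for n in ['scene','side','wrist']:
    c=cam(n);save(c,n+'0.png')
    for q in ['clamp','trigger','release','jaw','plug','grip_mid','pipe_mouth','brush','flange','tin']:
        for r in cut_out(n,q)[:1]:
            v,u=np.nonzero(r['pixels']); X,d=world(c,u,v);X=X[d>0]
            print(n,q,round(r['conf'],2),np.round(r['box']),np.round(np.median(X,0),3) if len(X) else '',np.round(np.percentile(X,[3,97],axis=0),3).tolist() if len(X) else '')
print(get_state())
E
```

```text
pics
scene clamp 0.92 [350. 229. 178.  75.] [ 0.684 -0.005  0.011] [[0.559, -0.114, 0.001], [0.718, 0.247, 0.082]]
scene release 0.73 [299. 231.  84.  23.] [0.651 0.008 0.062] [[0.582, -0.147, -0.0], [0.678, 0.037, 0.078]]
scene jaw 0.63 [299. 231.  81.  25.] [0.652 0.005 0.063] [[0.642, -0.144, 0.046], [0.678, 0.026, 0.079]]
scene plug 0.59 [352. 230.  11.  32.] [0.67  0.059 0.072] [[0.587, 0.052, 0.002], [0.686, 0.068, 0.085]]
scene grip_mid 0.58 [350. 228. 182.  74.] [ 0.684 -0.007  0.011] [[0.563, -0.112, 0.003], [0.716, 0.246, 0.082]]
scene pipe_mouth 0.91 [383. 234.  76.  40.] [0.683 0.129 0.072] [[0.646, 0.054, 0.017], [0.704, 0.201, 0.086]]
scene brush 0.84 [301. 285.  95.  22.] [ 0.77  -0.042  0.017] [[0.749, -0.151, 0.007], [0.785, 0.03, 0.021]]
scene flange 0.97 [377. 204.  34.  21.] [0.534 0.142 0.014] [[0.504, 0.102, 0.005], [0.576, 0.18, 0.016]]
scene tin 0.71 [230. 253.  37.  43.] [ 0.706 -0.207  0.066] [[0.664, -0.236, 0.008], [0.719, -0.181, 0.076]]
side clamp 0.85 [324. 199. 105. 143.] [ 0.628 -0.061  0.061] [[0.53, -0.115, 0.006], [0.697, 0.205, 0.082]]
side trigge
[... 944 characters left out ...]
612, -0.014, 0.069]]
{'time': 1.65, 'qpos': array([ 1.08098740e+00,  2.86316002e-01,  1.57671145e+00,  6.20770014e-06,
        1.27862888e+00, -1.49979096e-01]), 'dq': array([ 0.00043157,  0.00021324,  0.0019126 ,  0.00224185, -0.00115263,
        0.00051612]), 'joint_efforts': array([-1.74321562e-03, -4.05965745e+01, -2.92923224e+01, -2.89562176e-04,
        7.19488107e-04,  7.65181710e-06]), 'eef_pos': array([0.22494054, 0.63638962, 0.23130798]), 'tcp_rot': array([ 1.69099370e-01,  9.85599007e-01, -2.92868425e-05, -1.28330368e-05]), 'contact_force': array([-0.00983519, -0.09394834, -0.28215327]), 'wrist_torque': array([ 0.00626324,  0.0075202 , -0.03090073]), 'opening': 0.9992386729577842}
```

View pictures.

Run:
```python
import cv2
for n,(x,y) in {'scene':(200,160),'side':(220,110)}.items():
    i=cv2.imread(f'pics/{n}0.png')[y:y+150,x:x+260 if n=='scene' else x+220]
    cv2.imwrite(f'pics/{n}0z.png',cv2.resize(i,None,fx=3,fy=3,interpolation=cv2.INTER_CUBIC))
```

```text
(no output)
```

View pics/scene0z.png

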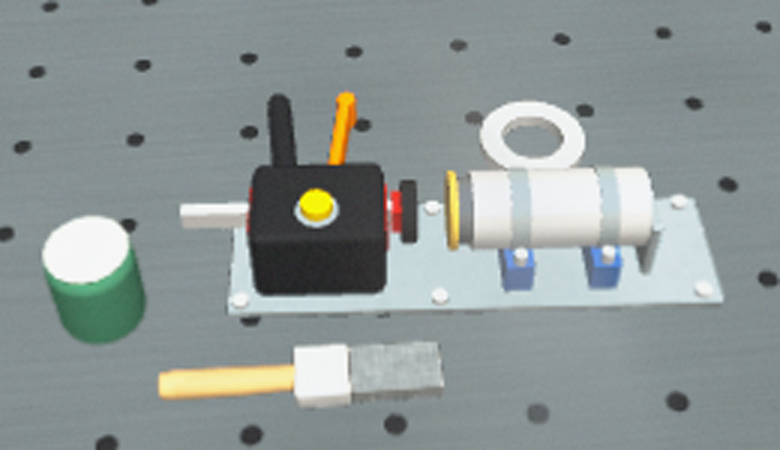

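View pics/side0z.png

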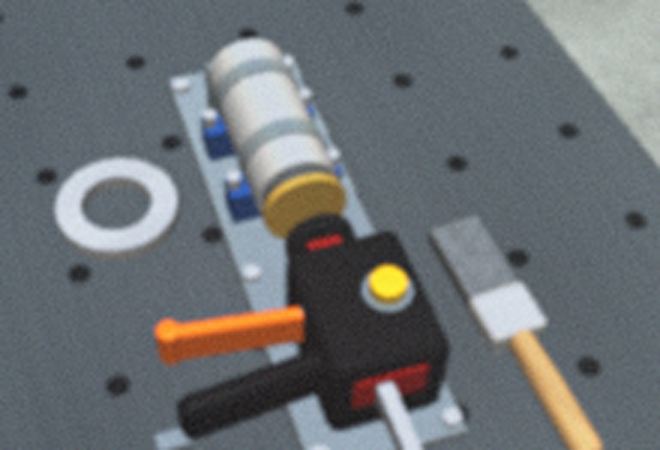

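Run:
```python
from h import *
for n in ['scene','side']:
    c=cam(n)
    vv,uu=np.mgrid[0:400,0:640];X,d=world(c,uu.ravel(),vv.ravel())
    def box(m,name):
        P=X[m&(d>0)];r=cv2.minAreaRect((P[:,:2]*1000).astype(np.float32));print(n,name,len(P),r,P[:,:2].mean(0).round(4))
    reg=(X[:,0]>.5)&(X[:,0]<.74)&(X[:,1]>-.16)&(X[:,1]<.3)
    box(reg&(abs(X[:,2]-.08)<.002)&(X[:,1]<.02)&(X[:,0]>.6),'housetop')
    box(reg&(abs(X[:,2]-.068)<.003)&(X[:,1]<.02)&(X[:,1]>-.06)&(X[:,0]<.615),'trigtop')
    box(reg&(abs(X[:,2]-.070)<.003)&(X[:,1]<-.04)&(X[:,0]<.615),'griptop')
    box(reg&(abs(X[:,2]-.091)<.003)&(X[:,1]<.02),'button')
    m=reg&(X[:,2]>.078)&(X[:,1]>.065);
    P=X[m&(d>0)];print('pipe ridge',np.polyfit(P[:,1],P[:,0],1),len(P),P[:,2].max())
    m=reg&(abs(X[:,2]-.008)<.002)&(d>0);box(m,'plate')
    f=c['frame'].reshape(-1,3).astype(int)
    box(reg&(f[:,0]>180)&(f[:,2]<90)&(f[:,1]<170)&(f[:,1]>80)&(X[:,1]<.02)&(X[:,2]>.064),'orange')
```

```text
scene housetop 833 ((658.5440673828125, -36.761905670166016), (111.13545227050781, 75.15208435058594), 85.174072265625) [ 0.6592 -0.0443]
scene trigtop 103 ((572.5618286132812, -24.408098220825195), (14.913235664367676, 81.06141662597656), 75.88304138183594) [ 0.5705 -0.0224]
scene griptop 138 ((569.7383422851562, -70.11492156982422), (83.89166259765625, 15.36363410949707), 1.3574906587600708) [ 0.5721 -0.0699]
scene button 77 ((671.9026489257812, -45.93288040161133), (21.891279220581055, 21.06731414794922), 31.20086669921875) [ 0.6727 -0.0458]
pipe ridge [0.05959858 0.65819155] 785 0.08872140008690768
scene plate 2293 ((612.595947265625, 75.65455627441406), (374.603759765625, 205.39959716796875), 86.37287139892578) [0.6809 0.0957]
scene orange 52 ((611.560302734375, -10.555580139160156), (59.42205047607422, 150.3308868408203), 76.4428482055664) [ 0.5862 -0.0244]
side housetop 1370 ((656.1555786132812, -37.2086181640625), (113.51102447509766, 73.16485595703125), 85.72969818115234) [ 0.6523 -0.0478]
side trigtop 218 ((572.2222290039062, -24.08639144897461), (14.565216064453125, 87.05973815917969), 76.96443939208984) [ 0.5693 -0.0234]
side griptop 345 ((571.5414428710938, -69.74954986572266), (20.8741397857666, 87.93859100341797), 87.24838256835938) [ 0.571  -0.0704]
side button 117 ((668.7100219726562, -45.73326110839844), (22.037025451660156, 22.386083602905273), 58.484886169433594) [ 0.6682 -0.0469]
pipe ridge [0.05501612 0.65109348] 851 0.08851998350554596
side plate 1594 ((604.9049682617188, 75.2011489868164), (374.6624755859375, 212.71914672851562), 86.60768127441406) [0.6318 0.0309]
side orange 241 ((604.8887939453125, -32.681060791015625), (32.088661193847656, 153.8505401611328), 83.09686279296875) [ 0.5752 -0.0248]
```

Run:
```python
from h import *
o=np.array([.651,-.045]);ex=np.array([.998,-.058]);ey=np.array([.058,.998])
for n in ['scene','side']:
    c=cam(n)
    vv,uu=np.mgrid[0:400,0:640];X,d=world(c,uu.ravel(),vv.ravel())
    L=np.c_[(X[:,:2]-o)@ex,(X[:,:2]-o)@ey,X[:,2]]*1000
    m=(d>0)&(L[:,0]<-38)&(L[:,0]>-150)&(L[:,2]>62)&(L[:,2]<74)
    for nm,mm in (('trig',m&(L[:,1]>0)&(L[:,1]<60)),('grip',m&(L[:,1]<0)&(L[:,1]>-60))):
        P=L[mm];print(n,nm,np.percentile(P,[1,50,99],axis=0).round(0).tolist())
        for a in range(-140,-30,15):
            q=P[(P[:,0]>=a)&(P[:,0]<a+15)]
            if len(q):print(a,len(q),q[:,1].min().round(1),q[:,1].mean().round(1),q[:,1].max().round(1))
```

```text
scene trig [[-118.0, 9.0, 62.0], [-82.0, 18.0, 67.0], [-40.0, 28.0, 70.0]]
-125 19 15.3 21.8 30.2
-110 19 15.3 20.7 27.6
-95 19 12.9 19.3 22.7
-80 20 10.6 16.4 20.2
-65 19 10.6 15.0 20.0
-50 16 8.3 13.4 17.6
scene grip [[-120.0, -41.0, 62.0], [-77.0, -29.0, 69.0], [-39.0, -19.0, 72.0]]
-125 18 -41.4 -33.0 -24.2
-110 30 -41.2 -31.5 -23.5
-95 32 -37.9 -30.1 -20.8
-80 36 -37.4 -28.9 -20.3
-65 32 -36.9 -27.5 -19.6
-50 25 -33.8 -25.6 -17.4
side trig [[-123.0, 8.0, 62.0], [-84.0, 16.0, 67.0], [-39.0, 28.0, 70.0]]
-125 55 14.6 21.2 29.9
-110 48 13.0 18.3 25.8
-95 44 12.4 16.7 23.3
-80 42 10.1 14.7 20.6
-65 44 8.6 12.7 18.9
-50 35 6.9 11.0 16.6
side grip [[-123.0, -41.0, 62.0], [-82.0, -32.0, 69.0], [-39.0, -20.0, 72.0]]
-125 71 -42.1 -34.7 -25.2
-110 81 -41.4 -34.0 -23.5
-95 82 -40.6 -32.3 -22.3
-80 77 -37.9 -30.8 -20.3
-65 79 -37.1 -29.6 -18.8
-50 59 -35.0 -28.1 -18.1
```

Emit:
jog_arm(
  commands="0.025 -0.048 -0.01 0 0 -0.10;0.05 -0.096 -0.02 0 0 -0.20;0.075 -0.144 -0.03 0 0 -0.30;0.10 -0.192 -0.04 0 0 -0.40;0.125 -0.240 -0.05 0 0 -0.5;0.15 -0.288 -0.06 0 0 -0.6;0.174 -0.336 -0.07 0 0 -0.7;0.199 -0.384 -0.08 0 0 -0.8;0.224 -0.432 -0.09 0 0 -0.9;0.249 -0.48 -0.1 0 0 -1.0;0.273 -0.528 -0.11 0 0 -1.1;0.298 -0.576 -0.12 0 0 -1.2;0.323 -0.625 -0.131 0 0 -1.29;0.323 -0.625 -0.131 0 0 -1.29;0.323 -0.625 -0.131 0 0 -1.29",
  gripper=0,
  grip_force=60,
)

```text
time: 3.72
eef_pos: [0.5476, 0.0116, 0.1002]
tcp_rot: [0.728, 0.686, -0.0, -0.0]
contact_force: [0.0, 0.9, 0.3]
opening: 0.003
```

Emit:
jog_arm(
  commands="0 0 -0.03 0 0 0;0 0 -0.058 0 0 0;0 0 -0.058 0 0 0",
)

```text
time: 4.1
eef_pos: [0.5453, 0.0133, 0.0404]
tcp_rot: [0.727, 0.687, -0.002, -0.002]
contact_force: [-0.2, 1.2, 0.4]
opening: 0.002
```

Run:
```python
from h import *
a=[]
for n,(x,y) in {'scene':(230,160),'side':(220,110)}.items():
    c=cam(n); a.append(cv2.resize(cv2.cvtColor(c['frame'],cv2.COLOR_RGB2BGR)[y:y+140,x:x+190],None,fx=2.1,fy=2.1,interpolation=cv2.INTER_CUBIC))
cv2.imwrite('pics/a1.png',np.hstack(a)); print(get_state()['contact_force'])
```

```text
[ 0.41876919  0.30005135 -0.02398873]
```

View pics/a1.png

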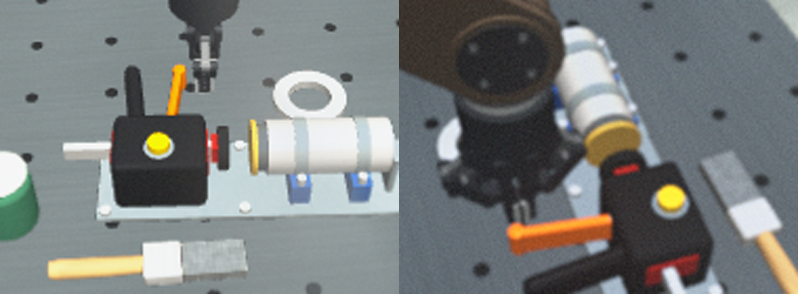

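Emit:
jog_arm(
  commands="-0.0005 -0.008 0 0 0 0;-0.001 -0.014 0 0 0 0;-0.001 -0.02 0 0 0 0;-0.0015 -0.026 0 0 0 0;-0.0015 -0.026 0 0 0 0",
)

```text
time: 4.82
eef_pos: [0.5464, -0.014, 0.0431]
tcp_rot: [0.728, 0.685, 0.001, -0.001]
contact_force: [-1.6, 6.0, 4.9]
opening: -0.002
```

Emit:
jog_arm(
  commands="-0.0005 -0.005 0 0 0 0;-0.0005 -0.008 0 0 0 0;-0.0005 -0.008 0 0 0 0",
)

```text
time: 5.2
eef_pos: [0.5461, -0.0219, 0.0431]
tcp_rot: [0.728, 0.685, 0.001, -0.001]
contact_force: [-0.6, 7.0, 4.4]
opening: 0.001
```

Run:
```python
from h import *
o=np.array([.651,-.045]);ex=np.array([.998,-.058]);ey=np.array([.058,.998])
c=cam('side');s=get_state();print(s['eef_pos'],s['contact_force'],((s['eef_pos'][:2]-o)@ex).round(4),((s['eef_pos'][:2]-o)@ey).round(4))
f=c['frame'].astype(int)
vv,uu=np.mgrid[0:400,0:640];X,d=world(c,uu.ravel(),vv.ravel())
L=np.c_[(X[:,:2]-o)@ex,(X[:,:2]-o)@ey,X[:,2]]*1000
f=f.reshape(-1,3)
m=(d>0)&(L[:,0]<-38)&(L[:,0]>-140)&(L[:,2]>60)&(L[:,2]<74)&(f[:,0]>1.8*f[:,2])&(f[:,0]>120)
P=L[m]
for a in range(-130,-30,15):
    q=P[(P[:,0]>=a)&(P[:,0]<a+15)]
    if len(q):print(a,len(q),q[:,1].min().round(1),q[:,1].mean().round(1),q[:,1].max().round(1))
i=cv2.cvtColor(c['frame'],cv2.COLOR_RGB2BGR)[110:250,220:410];cv2.imwrite('pics/a2.png',cv2.resize(i,None,fx=3,fy=3))
```

```text
[ 0.54605028 -0.02178308  0.04305636] [-1.01954265  6.40254111  2.57335618] -0.1061 0.0171
-130 41 -9.3 -1.6 9.9
-115 66 -8.1 -0.9 10.3
-100 55 -4.2 0.7 10.9
-85 51 -2.1 1.9 8.2
-70 45 0.2 3.9 10.1
-55 47 1.9 5.7 11.7
-40 6 4.0 7.2 11.8
```

View pics/a2.png

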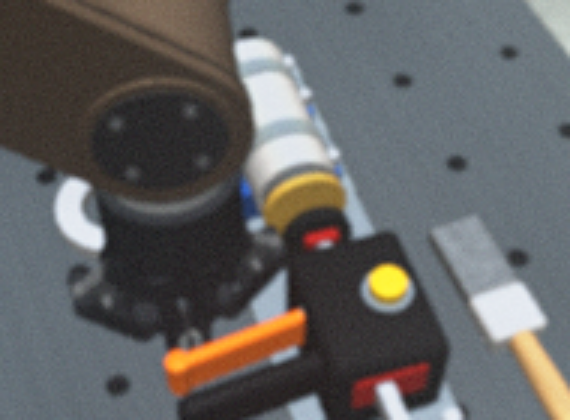

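Emit:
jog_arm(
  commands="0 -0.003 0 0 0 0;0 -0.005 0 0 0 0;0 -0.005 0 0 0 0",
)

```text
time: 5.62
eef_pos: [0.5462, -0.0264, 0.0431]
tcp_rot: [0.728, 0.685, 0.001, -0.001]
contact_force: [-1.1, 7.5, 3.5]
opening: 0.002
```

Emit:
jog_arm(
  commands="0.001 0.012 0 0 0 0;0.0015 0.024 0 0 0 0;0.002 0.032 0 0 0 0;0.002 0.032 0 0 0 0",
)

```text
time: 6.12
eef_pos: [0.5479, 0.0048, 0.0421]
tcp_rot: [0.727, 0.686, -0.0, 0.0]
contact_force: [-0.6, -0.3, 0.1]
opening: -0.0
```

```bash
cat >> h.py <<'E'
o=np.array([.651,-.045]);ex=np.array([.998,-.058]);ey=np.array([.058,.998])
def look(name):
    c=cam('scene');s=get_state();print(s['time'],s['eef_pos'].round(4),s['contact_force'].round(1))
    i=cv2.cvtColor(c['frame'],cv2.COLOR_RGB2BGR)[190:270,260:430];cv2.imwrite('pics/'+name,cv2.resize(i,None,fx=4.5,fy=4.5,interpolation=cv2.INTER_CUBIC))
    # profile near pipe axis
    vv,uu=np.mgrid[0:400,0:640];X,d=world(c,uu.ravel(),vv.ravel())
    L=np.c_[(X[:,:2]-o)@ex,(X[:,:2]-o)@ey,X[:,2]]*1000;f=c['frame'].reshape(-1,3)
    m=(d>0)&(abs(L[:,0])<26)&(L[:,1]>40)&(L[:,1]<130)&(L[:,2]>50)
    for a in range(44,126,2):
        q=m&(L[:,1]>=a)&(L[:,1]<a+2)
        if q.sum():print(a,q.sum(),np.percentile(L[q,2],95).round(0),np.median(f[q],0).astype(int),end=' | ')
E
python3 -c "
from h import *
look('b1.png')"
```

```text
6.175 [0.5479 0.0044 0.0422] [-0.1  0.7  1. ]
44 13 81.0 [59 59 60] | 46 15 80.0 [58 57 58] | 48 16 78.0 [55 54 54] | 50 13 71.0 [186  54  48] | 52 7 64.0 [163 140 136] | 54 7 64.0 [183 180 173] | 56 7 64.0 [184 182 174] | 58 5 65.0 [166 147 141] | 60 5 66.0 [173  72  67] | 62 9 67.0 [236  66  59] | 64 10 66.0 [236  55  48] | 66 13 67.0 [206  60  50] | 68 19 78.0 [78 63 61] | 70 20 79.0 [70 69 68] | 72 20 79.0 [71 71 70] | 74 19 79.0 [72 71 71] | 76 19 79.0 [73 73 72] | 78 15 77.0 [ 96 100  98] | 96 10 80.0 [131 113  76] | 98 29 85.0 [213 172  89] | 100 18 86.0 [245 231 106] | 102 17 84.0 [244 225 113] | 104 19 81.0 [153 155 139] | 106 16 81.0 [143 148 145] | 108 17 80.0 [144 148 147] | 110 16 81.0 [143 149 147] | 112 16 82.0 [145 151 154] | 114 30 86.0 [155 159 159] | 116 12 86.0 [237 239 241] | 118 16 85.0 [238 240 241] | 120 19 86.0 [237 240 241] | 122 17 86.0 [237 239 241] | 124 17 86.0 [237 239 241] |
```

View pics/b1.png

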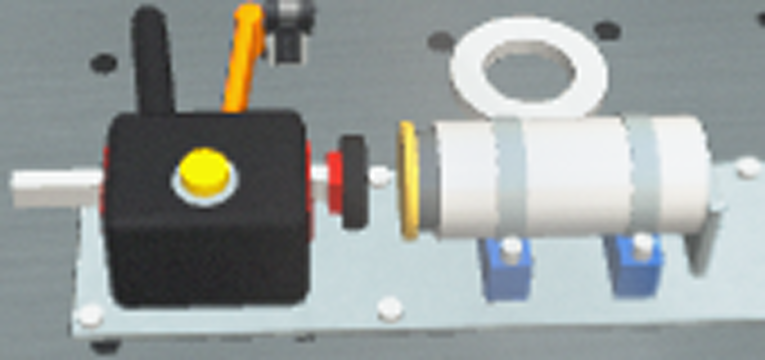

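Emit:
jog_arm(
  commands="-0.001 -0.012 0 0 0 0;-0.0015 -0.022 0 0 0 0;-0.002 -0.030 0 0 0 0;-0.002 -0.033 0 0 0 0;-0.002 -0.033 0 0 0 0;-0.0015 -0.02 0 0 0 0;-0.0005 -0.008 0 0 0 0;0 0 0 0 0 0;0 0 0 0 0 0;-0.001 -0.012 0 0 0 0;-0.0015 -0.022 0 0 0 0;-0.002 -0.030 0 0 0 0;-0.002 -0.033 0 0 0 0;-0.002 -0.033 0 0 0 0",
)

```text
time: 7.92
eef_pos: [0.5457, -0.0279, 0.0423]
tcp_rot: [0.728, 0.685, 0.001, -0.001]
contact_force: [-0.6, 7.4, 1.1]
opening: 0.002
```

Emit:
jog_arm(
  commands="0.0005 0.013 0 0 0 0;0.0015 0.025 0 0 0 0;0.002 0.033 0 0 0 0;0.002 0.033 0 0 0 0",
)

```text
time: 8.43
eef_pos: [0.5482, 0.0047, 0.0424]
tcp_rot: [0.727, 0.686, -0.0, 0.0]
contact_force: [0.3, -0.4, 0.9]
opening: 0.001
```

```bash
python3 -c "
from h import *
look('b2.png')"
```

```text
8.475 [0.5482 0.0044 0.0424] [ 1.  -1.  -0.2]
44 15 81.0 [60 60 60] | 46 15 80.0 [58 57 59] | 48 16 79.0 [55 55 55] | 50 13 73.0 [186  54  48] | 52 7 64.0 [163 139 135] | 54 8 63.0 [182 180 177] | 56 7 64.0 [187 184 176] | 58 3 62.0 [183 180 173] | 60 4 63.0 [213 211 208] | 62 7 64.0 [184 180 174] | 64 7 64.0 [183 180 174] | 66 6 64.0 [210 210 207] | 68 7 63.0 [183 180 173] | 70 7 64.0 [181 179 171] | 72 12 67.0 [210  90  85] | 74 11 67.0 [233  61  53] | 76 10 66.0 [203  61  53] | 78 16 76.0 [122  61  57] | 80 18 78.0 [76 71 70] | 82 19 78.0 [74 72 71] | 84 17 80.0 [77 76 75] | 86 19 80.0 [77 77 74] | 88 9 79.0 [80 77 78] | 90 17 79.0 [79 79 79] | 96 5 80.0 [130 112  78] | 98 33 85.0 [201 165  90] | 100 18 85.0 [245 230 105] | 102 16 85.0 [245 229 109] | 104 20 83.0 [154 156 134] | 106 17 79.0 [142 145 146] | 108 18 81.0 [142 148 147] | 110 18 80.0 [144 150 151] | 112 15 82.0 [145 151 151] | 114 28 85.0 [155 159 159] | 116 14 86.0 [237 239 241] | 118 16 86.0 [238 240 241] | 120 15 85.0 [238 240 242] | 122 19 86.0 [237 239 240] | 124 18 86.0 [237 239 240] |
```

View pics/b2.png

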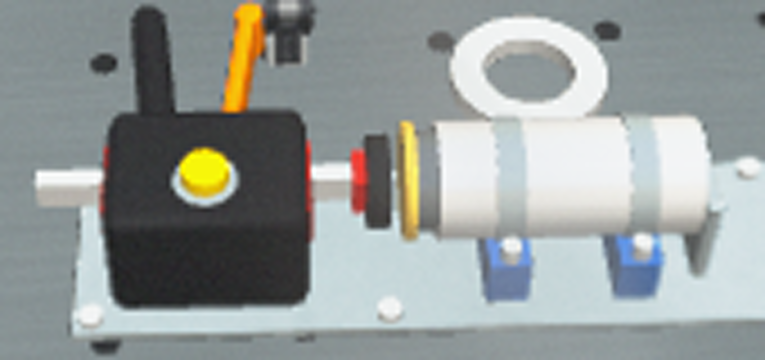

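Emit:
jog_arm(
  commands="-0.001 -0.012 0 0 0 0;-0.0015 -0.022 0 0 0 0;-0.002 -0.030 0 0 0 0;-0.002 -0.034 0 0 0 0;-0.002 -0.034 0 0 0 0",
)

```text
time: 9.1
eef_pos: [0.5455, -0.027, 0.0422]
tcp_rot: [0.729, 0.685, 0.002, -0.003]
contact_force: [0.0, 14.4, 1.7]
opening: 0.002
```

Emit:
jog_arm(
  commands="0.0005 0.013 0 0 0 0;0.0015 0.025 0 0 0 0;0.002 0.034 0 0 0 0;0.002 0.034 0 0 0 0",
)

```text
time: 9.6
eef_pos: [0.5482, 0.0044, 0.0424]
tcp_rot: [0.727, 0.686, -0.0, 0.0]
contact_force: [-0.1, -0.0, -0.0]
opening: 0.003
```

Emit:
jog_arm(
  commands="-0.001 -0.010 0 0 0 0;-0.0015 -0.018 0 0 0 0;-0.002 -0.023 0 0 0 0;-0.002 -0.023 0 0 0 0",
)

```text
time: 10.1
eef_pos: [0.5454, -0.0161, 0.0423]
tcp_rot: [0.729, 0.685, 0.002, -0.003]
contact_force: [0.6, 13.2, 3.5]
opening: 0.001
```

Emit:
jog_arm(
  commands="-0.0005 -0.007 0 0 0 0;-0.0005 -0.012 0 0 0 0;-0.0005 -0.012 0 0 0 0",
)

```text
time: 10.48
eef_pos: [0.5454, -0.0277, 0.0423]
tcp_rot: [0.729, 0.685, 0.003, -0.003]
contact_force: [1.6, 14.6, 1.5]
opening: 0.003
```

Emit:
jog_arm(
  commands="0.0005 0.013 0 0 0 0;0.0015 0.025 0 0 0 0;0.0025 0.035 0 0 0 0;0.0025 0.035 0 0 0 0",
)

```text
time: 10.98
eef_pos: [0.5481, 0.0044, 0.0424]
tcp_rot: [0.727, 0.686, -0.0, 0.0]
contact_force: [0.2, 0.1, -0.0]
opening: 0.001
```

```bash
python3 -c "
from h import *
look('b3.png')"
```

```text
11.025 [0.5481 0.0041 0.0424] [0.2 0.4 0.3]
44 16 80.0 [60 58 60] | 46 15 80.0 [58 58 58] | 48 16 78.0 [54 53 55] | 50 13 72.0 [188  53  46] | 52 7 62.0 [164 140 136] | 54 7 64.0 [182 178 170] | 56 7 65.0 [184 181 174] | 58 5 63.0 [182 179 172] | 60 2 64.0 [242 243 243] | 62 7 63.0 [183 180 173] | 64 7 63.0 [183 181 173] | 66 6 64.0 [212 212 208] | 68 7 63.0 [184 180 174] | 70 6 65.0 [207 207 203] | 72 8 63.0 [196 197 194] | 74 7 65.0 [208 216 215] | 76 4 64.0 [206 206 203] | 78 4 65.0 [194 198 194] | 80 8 64.0 [194 197 193] | 82 8 64.0 [194 197 194] | 84 10 67.0 [185 119 112] | 86 12 68.0 [227  69  63] | 88 12 68.0 [228  68  61] | 90 16 76.0 [149  68  65] | 92 19 79.0 [82 74 72] | 94 20 79.0 [81 80 79] | 96 18 79.0 [84 83 82] | 98 18 79.0 [84 82 81] | 100 19 80.0 [86 84 86] | 102 12 78.0 [104  97  83] | 104 26 82.0 [124 110  83] | 106 20 86.0 [244 224 104] | 108 17 86.0 [245 230 111] | 110 11 86.0 [217 197 125] | 112 9 81.0 [171 159 143] | 114 27 85.0 [145 149 146] | 116 17 85.0 [237 239 241] | 118 17 86.0 [238 240 241] | 120 16 85.0 [237 240 241] | 122 18 86.0 [237 239 240] | 124 15 85.0 [237 239 242] |
```

View pics/b3.png

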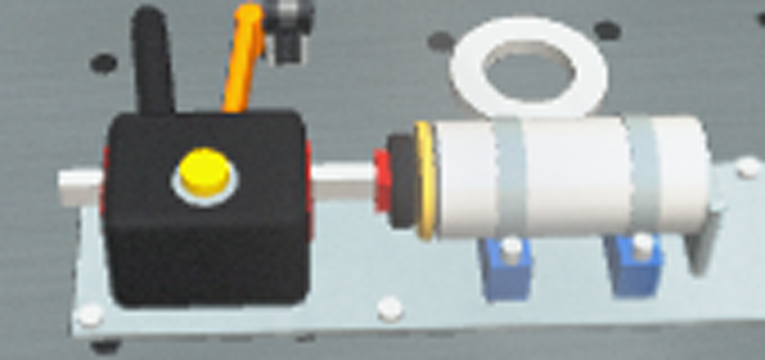

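Emit:
jog_arm(
  commands="-0.001 -0.010 0 0 0 0;-0.0015 -0.018 0 0 0 0;-0.002 -0.023 0 0 0 0;-0.002 -0.023 0 0 0 0",
)

```text
time: 11.52
eef_pos: [0.5453, -0.016, 0.0423]
tcp_rot: [0.729, 0.685, 0.002, -0.003]
contact_force: [-0.4, 13.5, 2.1]
opening: -0.002
```

Emit:
jog_arm(
  commands="0 -0.004 0 0 0 0;0 -0.004 0 0 0 0",
)

```text
time: 11.78
eef_pos: [0.5452, -0.0197, 0.0422]
tcp_rot: [0.729, 0.685, 0.002, -0.003]
contact_force: [-0.4, 15.0, 3.0]
opening: 0.0
```

Emit:
jog_arm(
  commands="0 -0.003 0 0 0 0;0 -0.003 0 0 0 0",
)

```text
time: 12.02
eef_pos: [0.5451, -0.0216, 0.0422]
tcp_rot: [0.729, 0.685, 0.003, -0.004]
contact_force: [0.2, 18.3, 3.2]
opening: 0.002
```

Emit:
jog_arm(
  commands="0 -0.003 0 0 0 0;0 -0.003 0 0 0 0",
)

```text
time: 12.28
eef_pos: [0.5451, -0.0232, 0.0423]
tcp_rot: [0.729, 0.684, 0.004, -0.005]
contact_force: [0.8, 22.0, 4.3]
opening: -0.002
```

```bash
python3 -c "
from h import *
look('b4.png')"
```

```text
12.325 [ 0.5451 -0.0232  0.0423] [ 0.2 22.5  4.7]
44 15 81.0 [57 57 59] | 46 15 80.0 [56 58 59] | 48 16 78.0 [54 55 55] | 50 13 72.0 [186  52  48] | 52 6 63.0 [187 174 171] | 54 7 64.0 [181 178 172] | 56 7 63.0 [184 181 174] | 58 5 64.0 [183 179 173] | 60 2 63.0 [242 243 243] | 62 6 64.0 [211 211 207] | 64 7 64.0 [183 180 174] | 66 7 63.0 [184 181 176] | 68 7 65.0 [184 180 173] | 70 7 63.0 [183 181 174] | 72 8 64.0 [195 198 194] | 74 7 63.0 [181 179 173] | 76 5 64.0 [207 215 215] | 78 4 62.0 [194 197 193] | 80 7 64.0 [205 214 214] | 82 7 64.0 [205 214 214] | 84 7 65.0 [206 214 214] | 86 7 65.0 [227 232 231] | 88 8 66.0 [195 162 157] | 90 13 68.0 [220  77  72] | 92 10 68.0 [209  71  64] | 94 11 67.0 [222  73  68] | 96 24 78.0 [93 74 73] | 98 19 80.0 [83 83 82] | 100 17 79.0 [83 86 85] | 102 19 80.0 [86 88 86] | 104 17 79.0 [87 89 89] | 106 16 80.0 [90 91 91] | 108 24 84.0 [201 169  98] | 110 16 85.0 [244 228 113] | 112 16 86.0 [244 229 113] | 114 14 86.0 [235 232 192] | 116 15 86.0 [238 240 242] | 118 18 85.0 [237 240 241] | 120 17 86.0 [237 240 241] | 122 17 85.0 [237 240 241] | 124 17 86.0 [236 239 241] |
```

View pics/b4.png

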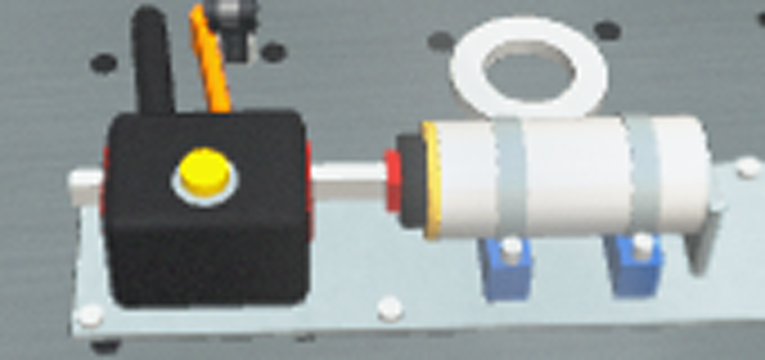

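Emit:
jog_arm(
  commands="0.0005 0.013 0 0 0 0;0.0015 0.025 0 0 0 0;0.0025 0.034 0 0 0 0;0.0025 0.036 0.02 0 0 0;0.0025 0.036 0.06 0 0 0;0.0025 0.036 0.1 0 0 0;0.0025 0.036 0.1 0 0 0",
)

```text
time: 13.2
eef_pos: [0.5514, 0.0059, 0.1468]
tcp_rot: [0.728, 0.686, 0.002, 0.004]
contact_force: [0.3, -0.1, 0.1]
opening: 0.003
```

```bash
python3 -c "
from h import *
look('b5.png')
for n in ['scene','side']:
    c=cam(n);vv,uu=np.mgrid[0:400,0:640];X,d=world(c,uu.ravel(),vv.ravel());f=c['frame'].reshape(-1,3).astype(int)
    m=(d>0)&(abs(X[:,0]-.67)<.04)&(abs(X[:,1]+.046)<.04)&(f[:,0]>150)&(f[:,1]>130)&(f[:,2]<110)&(X[:,2]>.085)
    P=X[m];print(n,len(P),P.mean(0),((P.min(0)+P.max(0))/2).round(4),np.percentile(P[:,2],90))
"
```

```text
13.25 [0.5498 0.0063 0.1442] [ 0.   0.6 -0.7]
44 15 81.0 [59 58 59] | 46 15 80.0 [57 57 59] | 48 16 77.0 [55 54 55] | 50 13 72.0 [188  54  48] | 52 7 64.0 [160 140 135] | 54 7 64.0 [182 177 170] | 56 7 64.0 [186 182 176] | 58 4 64.0 [183 180 174] | 60 2 63.0 [241 243 243] | 62 7 63.0 [183 180 174] | 64 7 63.0 [183 181 173] | 66 7 63.0 [184 181 173] | 68 7 63.0 [184 181 175] | 70 7 63.0 [184 181 175] | 72 8 65.0 [196 197 195] | 74 6 64.0 [208 208 204] | 76 4 65.0 [195 197 195] | 78 5 63.0 [208 215 214] | 80 8 65.0 [196 197 194] | 82 8 64.0 [195 197 193] | 84 11 67.0 [181 119 113] | 86 13 68.0 [221  70  64] | 88 12 67.0 [228  69  63] | 90 16 74.0 [157  68  66] | 92 19 79.0 [81 75 75] | 94 20 80.0 [80 81 80] | 96 18 78.0 [83 82 81] | 98 18 80.0 [85 85 84] | 100 19 79.0 [86 85 85] | 102 13 78.0 [133 141 143] | 108 40 84.0 [135 119  90] | 110 15 85.0 [244 229 113] | 112 15 85.0 [244 230 112] | 114 13 84.0 [238 234 189] | 116 17 86.0 [238 240 242] | 118 14 86.0 [237 240 241] | 120 17 85.0 [237 240 242] | 122 17 85.0 [237 239 242] | 124 18 85.0 [237 239 240] | scene 86 [ 0.67337517 -0.04582936  0.09093983] [ 0.6709 -0.0456  0.0903] 0.09280427738058142
side 118 [ 0.66801711 -0.04714539  0.09143854] [ 0.6688 -0.0461  0.0903] 0.09306246989867155
```

View pics/b5.png

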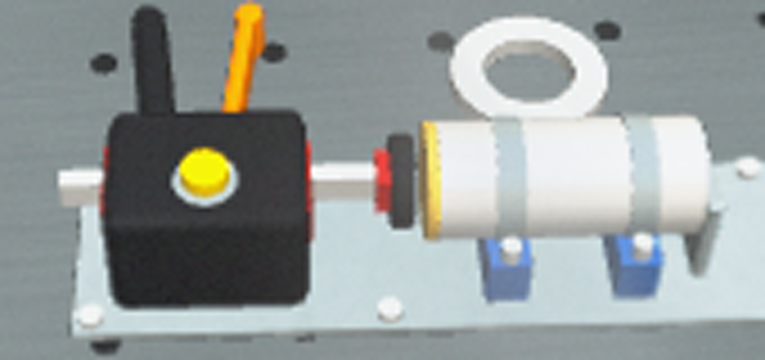

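Emit:
jog_arm(
  commands="0.04 -0.017 -0.004 0 0 0;0.08 -0.034 -0.009 0 0 0;0.12 -0.052 -0.014 0 0 0;0.12 -0.052 -0.014 0 0 0;0.12 -0.052 -0.03 0 0 0;0.12 -0.052 -0.044 0 0 0;0.12 -0.052 -0.044 0 0 0",
)

```text
time: 14.22
eef_pos: [0.6661, -0.0437, 0.0956]
tcp_rot: [0.727, 0.686, -0.001, -0.002]
contact_force: [0.1, 0.4, 0.3]
opening: 0.001
```

Emit:
jog_arm(
  commands="0.002 -0.002 -0.008 0 0 0;0.002 -0.002 -0.012 0 0 0;0.002 -0.002 -0.012 0 0 0",
)

```text
time: 14.6
eef_pos: [0.6708, -0.0463, 0.0879]
tcp_rot: [0.728, 0.686, 0.0, -0.0]
contact_force: [-3.1, 1.4, 5.9]
opening: -0.002
```

Emit:
jog_arm(
  commands="0 0 -0.0015 0 0 0;0 0 -0.0015 0 0 0;0 0 -0.0015 0 0 0;0 0 -0.0015 0 0 0;0 0 -0.0015 0 0 0;0 0 -0.0015 0 0 0;0 0 -0.0015 0 0 0;0 0 -0.0015 0 0 0;0 0 -0.0015 0 0 0;0 0 -0.0015 0 0 0;0 0 -0.0015 0 0 0;0 0 -0.0015 0 0 0",
)

```text
time: 16.1
eef_pos: [0.6708, -0.0463, 0.087]
tcp_rot: [0.728, 0.686, 0.0, 0.0]
contact_force: [-3.4, 0.9, 5.0]
opening: -0.001
```

```bash
python3 -c "
from h import *
look('b6.png')"
```

```text
16.15 [ 0.6708 -0.0463  0.0869] [-3.2  1.8  6.7]
44 43 400.0 [150 126 107] | 46 49 405.0 [129 115  98] | 48 52 408.0 [116 105  94] | 50 49 410.0 [166 120 103] | 52 43 409.0 [167 144 120] | 54 57 410.0 [168 123 110] | 56 79 408.0 [95 75 68] | 58 71 410.0 [84 74 65] | 60 33 413.0 [102  72  61] | 62 38 378.0 [83 67 63] | 64 17 80.0 [68 68 68] | 66 10 80.0 [68 68 69] | 68 19 80.0 [69 70 70] | 70 20 79.0 [70 70 69] | 72 19 79.0 [70 71 72] | 108 40 84.0 [133 118  91] | 110 18 85.0 [244 228 112] | 112 16 85.0 [244 229 113] | 114 15 86.0 [239 234 191] | 116 16 86.0 [237 239 239] | 118 16 85.0 [238 240 242] | 120 18 86.0 [237 240 241] | 122 15 85.0 [237 240 242] | 124 18 86.0 [237 239 240] |
```

View pics/b6.png

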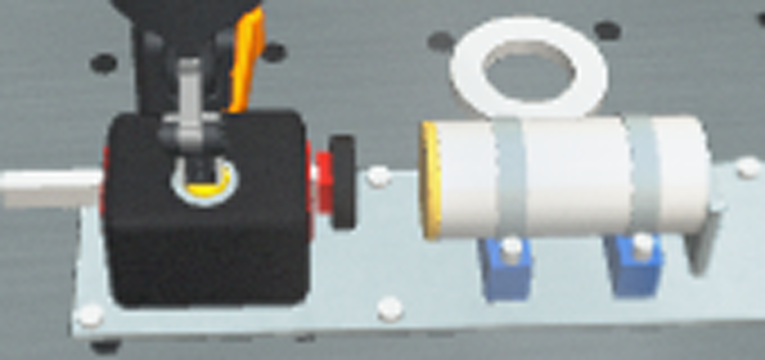

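Emit:
jog_arm(
  commands="0 0 0.02 0 0 0;0 0 0.06 0 0 0;0 0 0.11 0 0 0;0 0 0.11 0 0 0;0 0 0.11 0 0 0",
)

```text
time: 16.77
eef_pos: [0.6704, -0.0467, 0.1955]
tcp_rot: [0.728, 0.686, 0.0, 0.0]
contact_force: [-0.2, -0.2, -1.1]
opening: 0.001
```

```bash
python3 -c "
from h import *
look('b7.png')
a=cv2.imread('pics/scene0.png')[190:270,260:430];b=cv2.resize(cv2.imread('pics/b7.png'),(170,80),interpolation=cv2.INTER_AREA)
cv2.imwrite('pics/b7c.png',cv2.resize(np.vstack([a,b]),None,fx=3.6,fy=3.6,interpolation=cv2.INTER_CUBIC))
print(get_state())"
```

```text
16.825 [ 0.6697 -0.0465  0.1939] [-0.6  0.8 -0.3]
44 33 499.0 [149 126 104] | 46 50 503.0 [103  90  78] | 48 47 503.0 [117 103  92] | 50 46 504.0 [158 118 101] | 52 38 504.0 [158 135 111] | 54 49 503.0 [157 128 109] | 56 66 505.0 [100  71  61] | 58 62 503.0 [80 68 59] | 60 60 503.0 [79 68 58] | 62 25 77.0 [82 62 62] | 64 17 79.0 [69 68 67] | 66 15 80.0 [69 68 69] | 68 15 79.0 [70 71 72] | 70 20 80.0 [70 69 69] | 72 19 79.0 [71 71 72] | 108 38 84.0 [135 118  92] | 110 17 86.0 [244 229 113] | 112 15 85.0 [244 230 114] | 114 18 86.0 [238 234 203] | 116 12 85.0 [238 240 242] | 118 16 87.0 [237 240 241] | 120 17 85.0 [237 240 241] | 122 18 85.0 [237 239 240] | 124 16 86.0 [237 239 241] | {'time': 16.825, 'qpos': array([-2.20198183e-01,  3.09249283e-01,  1.61799771e+00, -9.81956999e-05,
        1.21605135e+00, -1.61121007e-01]), 'dq': array([-0.00016932,  0.019469  ,  0.02021214,  0.00108638, -0.00205376,
       -0.00118502]), 'joint_efforts': array([ 1.33461106e-02, -4.21872497e+01, -2.96890855e+01, -7.94167208e-04,
       -1.51564123e-02, -7.89206729e-05]), 'eef_pos': array([ 0.6697317 , -0.04653132,  0.19390636]), 'tcp_rot': array([ 7.27670227e-01,  6.85926608e-01, -5.15966320e-04, -6.80620020e-04]), 'contact_force': array([-0.62195469,  0.75693852, -0.26994598]), 'wrist_torque': array([ 0.02450626, -0.03218618,  0.00158373]), 'opening': 0.0004092518638160522}
```

View pics/b7c.png

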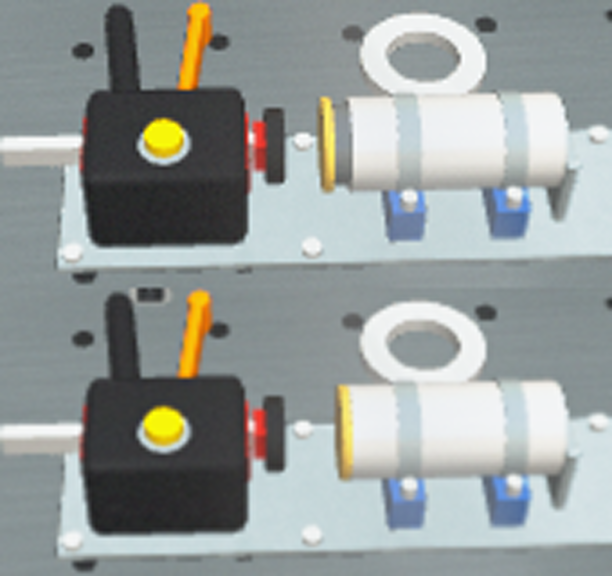

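The lower picture (now) matches the upper one (start) at the jaw, trigger and button. The jaw is fully back, the plug's rim is home with no shank visible, and the arm is clear.

```bash
python3 -c "
from h import *
print(ctrl.sign_off())"
```

```text
the job is handed in; nothing more can be done
None
```

The plug is pressed home, the jaw has sprung back, and I handed the job in at about 17 s of the 51 s allowed. No verdict was reported, so this rests on my last camera and force checks.

**Pumping:** I pushed the trigger with the closed fingers for five full strokes. A sixth went hard part-way, and I stopped there at about 22 N. At that point the camera showed the rim tight against the pipe with no dark shank visible. After the trigger sprang back, the jaw was still about 30 mm forward.

**Release:** I held the yellow button down by about 5 mm for roughly 1.5 s. The jaw face went from about 103 mm to about 73 mm along the clamp axis. That matches fully back to within the roughly 2 mm the camera can resolve.

**Last checks:**
- In the final picture the jaw, trigger and button look the same as at the start, and the plug is home.
- The flange ring has not moved. The brush and the tin were outside the last picture, but the arm never went near them.
- The arm is clear of everything, about 0.1 m above the button, with a contact force of about 1 N, which is sensor noise.
- None of the checks failed or disagreed.

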